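# Load the slide scanner's stage

## Robot

A 6-joint arm with a two-finger parallel gripper is mounted at the origin on a cart in front of the work surface, level with it; the furniture and walls round the work are solid. World frame = base frame: x ahead of the robot, y to its left, z up, the work surface at z = 0. Lengths are in m, angles in rad, forces in N, time in s.
With the tool pointing down it reaches from about 0.375 to 0.925 m from the base axis. Payload 5.7 kg.
Tool frame: the origin (TCP) lies on the centre line of the jaws, within the pads' length; the fingertips stand 25 mm ahead of it and the grasp point (between the pads) lies 6 mm ahead of it; z points along the fingers, y is the line along which they close (so a half turn about z gives the same grasp; the last joint's range is limited). The gripper opens to 85 mm and grips with 20 to 120 N. Pads are 22 mm wide; open, the fingers measure 114 mm over their backs; the gripper's body (76 mm by 85 mm) begins 54 mm behind the grasp point. The pads swing forward as they close: fully open they stand 13 mm farther back than shut.
Start: joints at [1.046, 0.359, 1.51, -0, 1.272, -0.115], TCP at [0.239, 0.55, 0.256] pointing down, gripper open.
Joint ranges: [-2.97, 2.97], [-1.01, 2.36], [0.21, 2.38], [-0.96, 4.11], [0.2, 2.71], [-2.98, 2.98]. Speed limits (rad/s): [2.39, 2.39, 3.14, 3.14, 3.14, 3.14].

## Interface

Orientations are given as a 3x3 rotation matrix whose columns are the frame's x, y, z axes.
In Python, from rig import bot, viewer gives the robot as it stands.
- The arm moves only by the tool play_rows, never from a script. Its argument "moves" is a list of rows, each an object of numbers: "x", "y", "z": the shift along the tool's x, y, z in m; "wx", "wy", "wz": the turn, a rotation vector about the tool's x, y, z in degrees. A call has 1 to 5 rows; each row is the pose to reach, as a shift and turn from the pose commanded when the call began, along the tool's axes at that moment; what a row does not reach only later rows make up. A row lasts 1/10 s, in which the tool goes at most 50 mm and 8.59 degrees, less where a joint would pass 70% of its speed; a pose out of reach is approached as far as the arm can. A call with a gripper value outside its range is refused whole. "jaw" is the finger opening in m, from 0 to 0.0854, set as the call begins (left out, the last holds). The fingers move at their own pace and stop on an object; "grip_force" is the grip in N (left out, the last holds). Time passes only in rows, so rows that repeat a pose let the fingers close. It gives the time, the measured TCP pose, the force, the opening and the grip force at its end, in the units of the state.
- bot.read_state(): the state, without advancing time (a new reading comes with each control period).
- viewer.grab_frame(name): name is "scene" or "top" or "wrist"; returns (picture, depth): 480x640x3 uint8, red, green, blue; 480x640 float32, m along the optical axis (not along the pixel's ray), 0 where there is no reading.
- viewer.camera_info(name): a dict with "intrinsics" (3x3 intrinsics, pixels), "R" (3x3) and "t" (3): a world point X has camera coordinates R X + t. Camera axes: x right, y down, z forward; pixel columns grow to the right and rows downward; lengths in m; the calibration is good to about 2 mm. A picture is of the moment at which its call begins: read the wrist's pose just before it. camera_info takes no time and is no camera call; for the wrist camera it gives the pose at the moment of the call.
- bot.hand_in(): hands the job in; it is judged then, once.
The state is a dict: "time_s": time; "joints": joint angles; "joint_velocities": joint speeds; "effort": joint torques, N m; "ee_pos": TCP position; "ee_rot": TCP orientation; "ft_force": force on the tool from outside, world axes, zero at the start; "moment": the same for the moment, N m; "grip_width": finger opening in m; "grip_force": force on a finger pad.
Only numpy, scipy, OpenCV 4.12 (cv2) and the standard library are available. Lean on these libraries where they do the work, as an engineer would, in place of code of your own. Each camera call takes 0.05 s, during which the arm holds its last target. There are 200 camera calls.

## Task

Get the slide scanner's stage base ready: lift the recessed cover out of its seat by its bar handle, slide it sideways along its channels to the far end of the base and let it down there. Then gently set the three-legged slide cradle into the uncovered well so that its three ball feet settle fully into the cone, the groove and the flat seat, let it go, and finally lay the pack of slides down in the cradle's pocket. Leave everything else on the bench where it is.

Things in the scene. Friction and masses are not known exactly. Their poses are not given: they have to be found in the camera images.
- stage_base: Scanner stage base: low grey box fixed to the worktop, 164 (x) x 277 (y) x 56 mm high; origin: centre of its underside. Its -y half is a well with three steel seats, its +y half a plain parking deck 38 mm high. A channel runs along each long side: wall inner faces at x +-72 mm, overhanging lips from x +-63 mm outward, 52 to 56 mm high. End walls: inner faces at y +-128.5 mm, 56 mm high.
- well (a point): Centre of the well's mouth: (0, -65, 30) mm in the base's frame. The well is 124 (x) x 107 (y) mm, its floor 12 mm high. The ledge round it, 30 mm high (8 mm below the deck), carries the cover; the step up to the deck is at y -1.5 mm.
- park (a point): Where the cover's origin is when it lies on the deck against the far end wall: (0, 66, 38) mm in the base's frame.
- cover: Recessed cover: loose aluminium panel 140 (x) x 124 (y) x 8 mm, about 0.35 kg, with a black bar handle; origin: centre of its underside, axes as the base's. It starts on the ledge over the well, top flush with the deck. Raise it over 8 mm to clear the step; it meets the channel lips at 14 mm (so about 11), then it runs 131 mm along the base's +y. Side play 2 mm each side.
- cover_handle (a point): Centre of the cover's handle bar, 38 mm above the cover's underside. The bar is 90 mm long along the cover's x, 14 mm wide (y) and 12 mm high, with 24 mm free under it.
- cradle: Slide cradle, metal, about 0.45 kg: plate 112 (x) x 94 (y) x 8 mm on three legs ending in slippery 16 mm steel balls (one at +x, two at -x); on the plate a block 92 (x) x 42 (y) mm with a pocket, a good grip across its 42 mm. Origin: under the plate's centre, level with the ball bottoms; plate top at z 55, block top at 78 mm. Seated: axes as the base's, origin at (0, -65, 19) mm in its frame.
- foot_single (a point): Centre of the single ball foot: (42, 0, 8) mm in the cradle's frame. It belongs in the cone.
- foot_left (a point): Centre of one of the paired ball feet: (-42, 36, 8) mm in the cradle's frame. It belongs in the groove.
- foot_right (a point): Centre of the other paired ball foot: (-42, -36, 8) mm in the cradle's frame. It belongs on the flat pad.
- seat_cone (a point): Where a ball's centre rests in the conical seat: (42, -65, 27) mm in the base's frame. The seat is a round steel pad of 38 mm diameter with a cone of 21 mm mouth diameter at 28 mm height and slopes of 55 degrees.
- seat_groove (a point): Where a ball's centre rests in the V groove: (-42, -29, 27) mm in the base's frame. The groove is 36 mm long, points at the cone, 21 mm wide at the mouth, at 28 mm height.
- seat_flat (a point): Where a ball's centre rests on the flat pad: (-42, -101, 27) mm in the base's frame; the pad is a steel disc of 30 mm diameter, its top 19 mm high.
- pocket (a point): Centre of the floor of the cradle's pocket, 69 mm above the cradle's origin. The pocket is 81 (cradle x) x 31 (y) mm and 9 mm deep, with walls 5.5 mm thick.
- slide_pack: The pack of glass slides, a pale cuboid 76 (its x) x 26 (y) x 22 mm, 0.09 kg, lying flat on the worktop; origin at the centre of its underside. Lying in the pocket it stands 13 mm out of it, so grip it only by its upper 11 mm. Either way round is good.
- timer: A small white bench timer, 58 x 62 x 18 mm, a bystander.
- mouse: A black computer mouse, 102 x 58 x 37 mm, a bystander.
- petri_black: A black petri dish of 94 mm diameter, 30 mm high, a bystander.
- amber_jar: A brown glass jar, 42 mm diameter, 88 mm high, a bystander.
- pipette_carton: A carton, 48 x 100 x 62 mm, a bystander.
- immersion_oil: A small brown dropper bottle, 28 mm diameter, 83 mm high, a bystander.

How it is judged:
On the way, in this order (a step that is already met when the one before it is completed fails the run):
1. the cover is lifted out of its recess, at least 6 mm, still over the well (z of cover in the frame of stage_base above 0.036 m and y of cover in the frame of stage_base below -0.03 m), for 0.1 s.
2. the cover lies flat on the parking deck, within 12 mm of the far end wall, let go (y of cover in the frame of stage_base above 0.0545 m and z of cover in the frame of stage_base below 0.0395 m and angle between the z axis of cover and the z axis of stage_base, either way round below 0.03 rad and contact force between the fingers and cover below 0.3 N), for 0.2 s.
3. the cradle sits with its three ball feet in cone, groove and on the flat, each within 3 mm, let go (distance between foot_single and seat_cone below 0.003 m and distance between foot_left and seat_groove below 0.003 m and distance between foot_right and seat_flat below 0.003 m and contact force between the fingers and cradle below 0.3 N), for 0.3 s.
At the end, for the whole second after the job is handed in: Cover flat on the deck within 12 mm of the far end wall; each ball foot within 3 mm of its rest point (single: cone, left: groove, right: flat); slide pack flat in the pocket, within 6 mm of its centre and 0.15 rad along it; all released and at rest (y of cover in the frame of stage_base above 0.0545 m and z of cover in the frame of stage_base below 0.0395 m and angle between the z axis of cover and the z axis of stage_base, either way round below 0.03 rad and distance between foot_single and seat_cone below 0.003 m and distance between foot_left and seat_groove below 0.003 m and distance between foot_right and seat_flat below 0.003 m and distance between slide_pack and pocket below 0.006 m and angle between the z axis of slide_pack and the z axis of cradle, either way round below 0.05 rad and angle between the x axis of slide_pack and the x axis of cradle, either way round below 0.15 rad and linear speed of each of slide_pack, cradle, cover below 0.01 m/s); the robot touches nothing.
It fails at once if the cradle is dropped or pressed hard into the base (over 40 N) (contact force between cradle and stage_base above 40 N).
It fails at once if a bystander is pushed more than 30 mm (distance of any of timer, mouse, petri_black, amber_jar, pipette_carton, immersion_oil from where it was at the start of the episode above 0.03 m).
It also fails if it takes over 67 s, if anything falls off the work surface, if the arm or the gripper's body presses on something with over 40 N, if the wrist force passes 120 N, or if a joint passes its speed limit or range.

## Working session

There is one attempt and no reset: what is moved stays moved. The work goes in short steps, Python scripts to look and compute and a tool call to move; the robot and the scene stay as the last step left them, time stands still between calls to the robot, and variables do not carry over. Pictures are saved under pics/ and viewed, at most 10 in all, crops included, and the job is handed in when it is done.

Besides the shell and the picture viewer there is one more tool, called after "Request:" as a command line: name --argument value ..., lists and objects as JSON in quotes. play_rows: Moves the arm, as the interface text tells. Its arguments: {"type":"object","properties":{"moves":{"type":"array"},"jaw":{"type":"number"},"grip_force":{"type":"number"}},"required":["moves"]}

```bash
mkdir -p pics; ls; python3 - <<'E'
from rig import bot, viewer
import cv2,numpy as np
s=bot.read_state();print(s['ee_pos'],s['ee_rot'],s['time_s'],s['grip_width'])
for n in ['top','scene']:
    p,d=viewer.grab_frame(n); cv2.imwrite(f'pics/{n}.png',p[:,:,::-1]); np.savez(f'pics/{n}.npz',p=p,d=d)
    c=viewer.camera_info(n);print(n,c['intrinsics'],c['R'],c['t'])
E
```

```text
pics
[0.23875859 0.54975249 0.2554494 ] [[-9.17193537e-01  3.98440912e-01 -9.24429837e-04]
 [ 3.98441931e-01  9.17192151e-01 -1.60780908e-03]
 [ 2.07262874e-04 -1.84300371e-03 -9.99998280e-01]] 0.0 0.08545139002343971
top [[443.94436427   0.         316.52684791]
 [  0.         443.94436427 233.98926019]
 [  0.           0.           1.        ]] [[ 7.92339726e-03 -9.99966588e-01  2.01056490e-03]
 [-9.91250053e-01 -8.11922618e-03 -1.31747527e-01]
 [ 1.31759450e-01 -9.49084564e-04 -9.91281265e-01]] [-0.06542543  0.57122805  1.06382719]
scene [[455.70034144   0.         322.02988963]
 [  0.         455.70034144 245.02476031]
 [  0.           0.           1.        ]] [[ 0.74848973 -0.66278166 -0.02199068]
 [-0.40768601 -0.43374567 -0.80352772]
 [ 0.52302508  0.61039754 -0.594861  ]] [-0.4701272   0.26832808  1.12330941]
```

View pics/top.png

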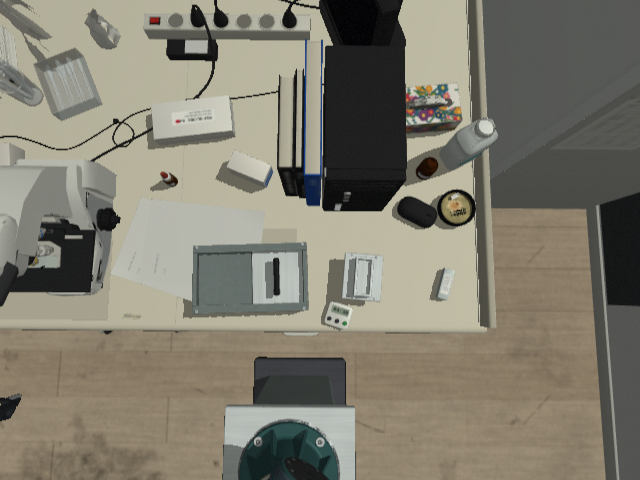

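View pics/scene.png

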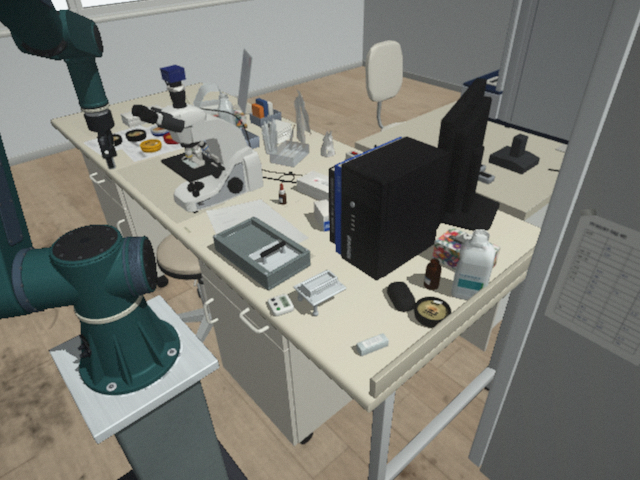

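The top view shows the base at px (193-308, 242-315) with its deck to the left, which is world +y. The handle is at (276,277), the cradle at (362,277), the timer at (338,315) and the pack at (444,284). Next I'll measure these from depth.

```bash
cat > h.py <<'E'
from rig import bot, viewer
import numpy as np, cv2
def cloud(p,d,c):
    K=c['intrinsics'];v,u=np.mgrid[:480,:640]
    X=np.stack([(u-K[0,2])*d/K[0,0],(v-K[1,2])*d/K[1,1],d],-1)
    return (X-np.array(c['t']))@np.array(c['R'])   # R^T (X-t)
def ray(uv,c,z):
    K=c['intrinsics'];R=np.array(c['R']);o=-R.T@np.array(c['t'])
    w=R.T@np.linalg.solve(K,[uv[0],uv[1],1.]);return o+w*(z-o[2])/w[2]
def rect(P,m):
    """largest blob of the mask, as world xy min-area rectangle"""
    n,l,st,_=cv2.connectedComponentsWithStats(m.astype(np.uint8))
    k=1+np.argmax(st[1:,4]); q=P[l==k][:,:2].astype(np.float32)
    (cx,cy),(w,h),a=cv2.minAreaRect(q)
    if a>45: a-=90; w,h=h,w
    return np.round([cx,cy,w,h,a],4), np.round(np.median(P[l==k][:,2]),4), st[k,:4]
E
python3 - <<'E'
from h import *
f=np.load('pics/top.npz');c=viewer.camera_info('top');P=cloud(f['p'],f['d'],c);z=P[...,2]
def win(u0,u1,v0,v1):
    m=np.zeros((480,640),bool);m[v0:v1,u0:u1]=1;return m
ok=f['d']>0
print('base',rect(P,win(180,320,232,322)&(z>.025)&(z<.09)&ok))
print('rim',rect(P,win(180,320,232,322)&(z>.049)&(z<.06)&ok))
print('handle',rect(P,win(260,292,250,305)&(f['p'].max(2)<60)))
print('block',rect(P,win(335,392,245,303)&(z>.068)&ok))
print('plate',rect(P,win(335,392,245,303)&(z>.045)&ok))
print('pack',rect(P,win(425,465,255,310)&(z>.013)&(z<.035)&ok))
print('timer',rect(P,win(318,360,300,330)&(z>.010)&ok))
cv2.imwrite('pics/c.png',cv2.resize(f['p'][235:335,300:470,::-1],None,fx=4.5,fy=4.5,interpolation=cv2.INTER_CUBIC))
E
```

```text
base (array([0.4643, 0.1004, 0.1641, 0.2774, 2.0836]), np.float64(0.0391), array([192, 242, 116,  71], dtype=int32))
rim (array([0.4643, 0.1004, 0.1641, 0.2774, 2.0836]), np.float64(0.0557), array([192, 242, 116,  71], dtype=int32))
handle (array([ 0.4674, -0.0082,  0.0852,  0.1002,  1.9748]), np.float64(0.0731), array([273, 258,   7,  37], dtype=int32))
block (array([ 0.4684, -0.1718,  0.0923,  0.0424, -4.886 ]), np.float64(0.0726), array([353, 256,  21,  40], dtype=int32))
plate (array([ 0.4684, -0.172 ,  0.1119,  0.0946, -4.7056]), np.float64(0.0564), array([341, 252,  42,  49], dtype=int32))
pack (array([  0.4536,  -0.3826,   0.0758,   0.0272, -16.6584]), np.float64(0.0213), array([436, 268,  19,  32], dtype=int32))
timer (array([  0.3746,  -0.116 ,   0.0575,   0.062 , -17.5633]), np.float64(0.0157), array([324, 301,  29,  28], dtype=int32))
```

View pics/c.png

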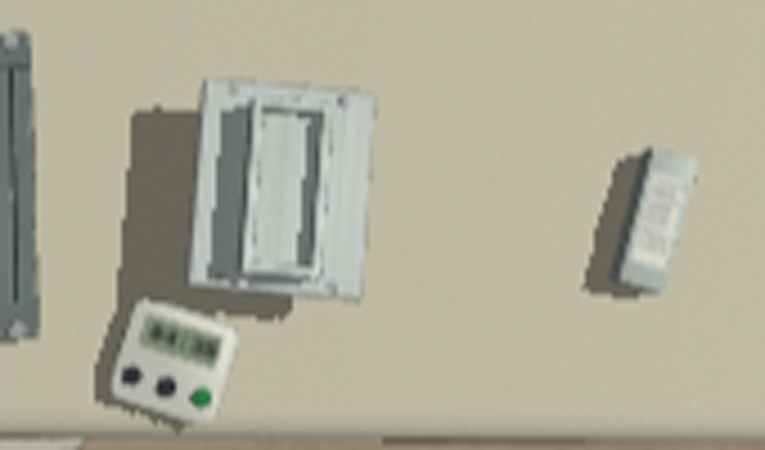

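The close-up shows the cradle plate with its pocket running vertically, so its x lies along world ±x. I need to see the legs to know which way round it is.

```bash
python3 - <<'E'
from h import *
f=np.load('pics/scene.npz');c=viewer.camera_info('scene')
K=c['intrinsics']
for nm,a in(('single',[.042,0]),('l',[-.042,.036]),('r',[-.042,-.036])):
  for y in (-4.8,175.2):
    t=np.radians(y);X=np.array([.4684+np.cos(t)*a[0]-np.sin(t)*a[1],-.1719+np.sin(t)*a[0]+np.cos(t)*a[1],.008])
    q=K@(np.array(c['R'])@X+c['t']);print(nm,y,(q[:2]/q[2]-[270,250])*7)
cv2.imwrite('pics/c2.png',cv2.resize(f['p'][250:330,270:370,::-1],None,fx=7,fy=7,interpolation=cv2.INTER_CUBIC))
E
```

```text
single -4.8 [433.77201315 289.47097666]
single 175.2 [262.67209108 379.82652224]
l -4.8 [210.17515367 329.69266696]
l 175.2 [489.78132948 338.21258868]
r -4.8 [317.19677253 431.89684527]
r 175.2 [379.78246924 242.4870537 ]
```

View pics/c2.png

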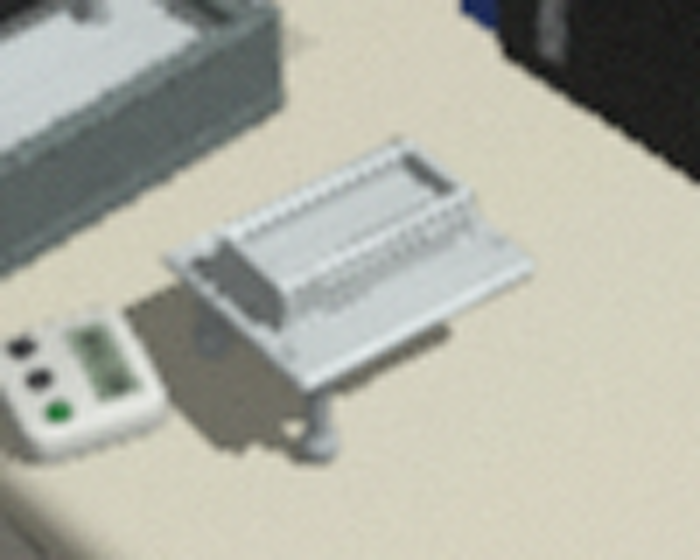

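The paired legs show at (210,335) and (318,440), on the -x side, so the cradle yaw is -4.8° and the base yaw is +2.1°.

```bash
cat >> h.py <<'E'
B=np.array([.4643,.1004,0]);BY=2.08
def bw(p,B=B,a=BY):
    t=np.radians(a);return B+np.array([np.cos(t)*p[0]-np.sin(t)*p[1],np.sin(t)*p[0]+np.cos(t)*p[1],p[2]])
def go(X,yaw):
    """shift in tool axes and wz to bring the TCP to X, tool y at yaw (deg)"""
    s=bot.read_state();R=np.array(s['ee_rot']);d=R.T@(np.array(X)-s['ee_pos'])
    a=np.degrees(np.arctan2(R[1,1],R[0,1]));w=-((yaw-a+90)%180-90)
    print('t',s['time_s'],'at',np.round(s['ee_pos'],4),'yaw',round(a,2),'shift mm',np.round(d*1e3,1),'wz',round(w,2),'F',np.round(s['ft_force'],1),'tilt',np.round(R[:2,2],4))
E
python3 - <<'E'
from h import *
f=np.load('pics/top.npz');c=viewer.camera_info('top');P=cloud(f['p'],f['d'],c);z=P[...,2]
m=np.zeros((480,640),bool);m[250:305,255:300]=1
print(rect(P,m&(z>.066)&(z<.085)), bw([0,-.065,.068]))
go(bw([0,-.065,.15]),92.08)
E
```

```text
(array([0.4672, 0.0352, 0.0878, 0.0142, 2.0771]), np.float64(0.0731), array([273, 257,   7,  38], dtype=int32)) [0.46665917 0.03544283 0.068     ]
t 0.1 at [0.2388 0.5498 0.2555] yaw 66.52 shift mm [-414.  -380.8  106.1] wz -25.56 F [ 0.2  0.8 -0.8] tilt [-0.0008 -0.0015]
```

Request:
play_rows --moves '[{"x":-0.0345,"y":-0.0317,"z":0.008},{"x":-0.069,"y":-0.0634,"z":0.016},{"x":-0.1035,"y":-0.0951,"z":0.024},{"x":-0.138,"y":-0.1268,"z":0.032},{"x":-0.1725,"y":-0.1585,"z":0.04}]' --jaw 0.05 --grip_force 40

```text
validation failed for argument at $.mo...
```

Request:
play_rows --moves '[{"x":-0.0345,"y":-0.0317,"z":0.008,"wz":-5.1},{"x":-0.069,"y":-0.0634,"z":0.016,"wz":-10.2},{"x":-0.1035,"y":-0.0951,"z":0.024,"wz":-15.3},{"x":-0.138,"y":-0.1268,"z":0.032,"wz":-20.4},{"x":-0.1725,"y":-0.1585,"z":0.04,"wz":-25.5}]'

```text
validation failed for argument at $.mo...
```

```bash
python3 -c "
from h import *
go(bw([0,-.065,.074]),92.08)"
```

```text
t 0.1 at [0.2388 0.5498 0.2555] yaw 66.52 shift mm [-414.  -380.7  182.1] wz -25.56 F [ 0.2  0.8 -0.8] tilt [-0.0008 -0.0015]
```

Request:
play_rows --moves '[{"x":-0.034,"y":-0.032,"z":0.008,"wx":0,"wy":0,"wz":0},{"x":-0.069,"y":-0.063,"z":0.016,"wx":0,"wy":0,"wz":0},{"x":-0.103,"y":-0.095,"z":0.024,"wx":0,"wy":0,"wz":0},{"x":-0.138,"y":-0.127,"z":0.032,"wx":0,"wy":0,"wz":0},{"x":-0.172,"y":-0.158,"z":0.04,"wx":0,"wy":0,"wz":0}]' --jaw 0.05 --grip_force 40

```text
time_s: 0.6
ee_pos: [0.334, 0.335, 0.2158]
ee_rot: [[-0.917, 0.398, -0.0], [0.398, 0.917, -0.0], [0.0, -0.0, -1.0]]
ft_force: [0.8, -0.1, -0.0]
grip_width: 0.0494
grip_force: 0.0
```

Request:
play_rows --moves '[{"x":-0.034,"y":-0.032,"z":0.008,"wx":0,"wy":0,"wz":-5},{"x":-0.069,"y":-0.063,"z":0.016,"wx":0,"wy":0,"wz":-10},{"x":-0.103,"y":-0.095,"z":0.024,"wx":0,"wy":0,"wz":-15},{"x":-0.138,"y":-0.127,"z":0.032,"wx":0,"wy":0,"wz":-20},{"x":-0.172,"y":-0.158,"z":0.04,"wx":0,"wy":0,"wz":-25}]'

```text
time_s: 1.1
ee_pos: [0.429, 0.1215, 0.1759]
ee_rot: [[-1.0, -0.03, -0.0], [-0.03, 1.0, -0.0], [0.0, -0.0, -1.0]]
ft_force: [1.0, 0.3, 0.7]
grip_width: 0.0499
grip_force: 0.0
```

```bash
python3 -c "
from h import *
go(bw([0,-.065,.074]),92.08)"
```

```text
t 1.1 at [0.429  0.1215 0.1759] yaw 91.72 shift mm [-35.1 -87.1 102. ] wz -0.36 F [1.  0.3 0.7] tilt [-0.0001 -0.0001]
```

Request:
play_rows --moves '[{"x":-0.018,"y":-0.043,"z":0.01,"wx":0,"wy":0,"wz":-0.4},{"x":-0.035,"y":-0.087,"z":0.02,"wx":0,"wy":0,"wz":-0.4},{"x":-0.035,"y":-0.087,"z":0.06,"wx":0,"wy":0,"wz":-0.4},{"x":-0.035,"y":-0.087,"z":0.09,"wx":0,"wy":0,"wz":-0.4},{"x":-0.035,"y":-0.087,"z":0.102,"wx":0,"wy":0,"wz":-0.4}]'

```text
time_s: 1.6
ee_pos: [0.4641, 0.0367, 0.0717]
ee_rot: [[-0.999, -0.032, -0.005], [-0.032, 0.999, 0.0], [0.005, 0.0, -1.0]]
ft_force: [-0.6, -0.4, -0.1]
grip_width: 0.0499
grip_force: 0.0
```

Request:
play_rows --moves '[{"x":0,"y":0,"z":0,"wx":0,"wy":0,"wz":0},{"x":0,"y":0,"z":0,"wx":0,"wy":0,"wz":0},{"x":0,"y":0,"z":0,"wx":0,"wy":0,"wz":0},{"x":0,"y":0,"z":0,"wx":0,"wy":0,"wz":0},{"x":0,"y":0,"z":0,"wx":0,"wy":0,"wz":0}]' --jaw 0.0 --grip_force 60

```text
time_s: 2.1
ee_pos: [0.4663, 0.0357, 0.0755]
ee_rot: [[-0.999, -0.036, 0.001], [-0.036, 0.999, -0.003], [-0.001, -0.003, -1.0]]
ft_force: [-1.5, -11.4, 0.3]
grip_width: 0.0126
grip_force: 60.4
```

```bash
python3 -c "
from h import *
go(bw([0,-.065,.074]),92.08)"
```

```text
t 2.1 at [0.4663 0.0357 0.0755] yaw 92.06 shift mm [-0.4 -0.2  1.5] wz -0.02 F [ -1.5 -11.4   0.3] tilt [ 0.0011 -0.0034]
```

Request:
play_rows --moves '[{"x":0,"y":0,"z":-0.004,"wx":0,"wy":0,"wz":0},{"x":0,"y":0,"z":-0.008,"wx":0,"wy":0,"wz":0},{"x":0,"y":0,"z":-0.011,"wx":0,"wy":0,"wz":0},{"x":0,"y":0,"z":-0.011,"wx":0,"wy":0,"wz":0},{"x":0,"y":0,"z":-0.011,"wx":0,"wy":0,"wz":0}]'

```text
time_s: 2.6
ee_pos: [0.4663, 0.0376, 0.0859]
ee_rot: [[-0.999, -0.034, 0.001], [-0.034, 0.999, 0.0], [-0.001, 0.0, -1.0]]
ft_force: [-0.2, 0.6, -2.9]
grip_width: 0.0127
grip_force: 60.1
```

```bash
python3 -c "
from h import *
go(bw([0,-.065,.085]),92.08)
p,d=viewer.grab_frame('top');P=cloud(p,d,viewer.camera_info('top'));z=P[...,2]
m=np.zeros((480,640),bool);m[255:300,256:271]=1
q=P[m&(z>.02)&(z<.06)];print('cover z',np.median(q[:,2]),np.percentile(q[:,2],[10,90]))
p,d=viewer.grab_frame('wrist');cv2.imwrite('pics/w1.png',p[:,:,::-1])"
```

```text
t 2.6 at [0.4663 0.0376 0.0859] yaw 91.93 shift mm [-0.3 -2.2  0.9] wz -0.15 F [-0.2  0.6 -2.9] tilt [0.0012 0.0001]
cover z 0.048693549529854885 [0.04619404 0.05161323]
```

View pics/w1.png

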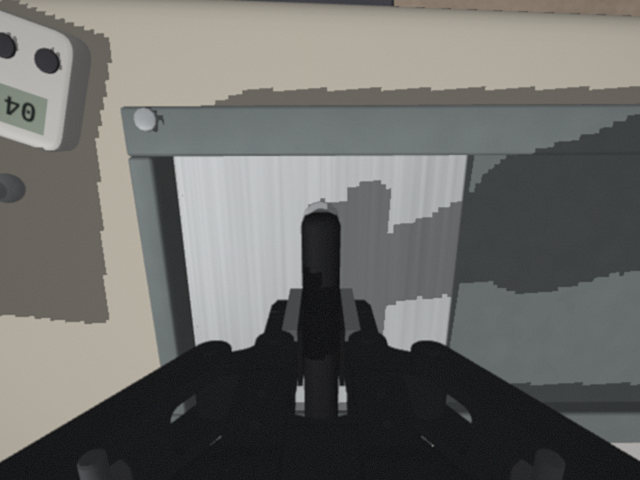

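Request:
play_rows --moves '[{"x":0,"y":0.02,"z":0,"wx":0,"wy":0,"wz":0},{"x":0,"y":0.05,"z":0,"wx":0,"wy":0,"wz":0},{"x":0,"y":0.08,"z":0,"wx":0,"wy":0,"wz":0},{"x":0,"y":0.11,"z":0,"wx":0,"wy":0,"wz":0},{"x":0,"y":0.126,"z":0,"wx":0,"wy":0,"wz":0}]'

```text
time_s: 3.2
ee_pos: [0.4615, 0.1653, 0.0852]
ee_rot: [[-0.999, -0.035, 0.0], [-0.035, 0.999, 0.0], [-0.0, 0.0, -1.0]]
ft_force: [1.7, -2.5, -0.2]
grip_width: 0.0131
grip_force: 60.9
```

Request:
play_rows --moves '[{"x":0,"y":0,"z":0,"wx":0,"wy":0,"wz":0},{"x":0,"y":0,"z":0,"wx":0,"wy":0,"wz":0}]'

```text
time_s: 3.4
ee_pos: [0.4615, 0.1637, 0.0852]
ee_rot: [[-0.999, -0.035, -0.0], [-0.035, 0.999, 0.0], [0.0, 0.0, -1.0]]
ft_force: [0.7, 0.0, -3.5]
grip_width: 0.0128
grip_force: 61.1
```

```bash
python3 -c "
from h import *
go(bw([0,.066,.082]),92.08)"
```

```text
t 3.4 at [0.4615 0.1637 0.0852] yaw 91.98 shift mm [-0.5  2.6  3.2] wz -0.1 F [ 0.7  0.  -3.5] tilt [-0.0003  0.0001]
```

Request:
play_rows --moves '[{"x":0,"y":0,"z":0.001,"wx":0,"wy":0,"wz":0},{"x":0,"y":0,"z":0.002,"wx":0,"wy":0,"wz":0},{"x":0,"y":0,"z":0.003,"wx":0,"wy":0,"wz":0},{"x":0,"y":0,"z":0.003,"wx":0,"wy":0,"wz":0}]'

```text
time_s: 3.8
ee_pos: [0.4617, 0.1629, 0.0828]
ee_rot: [[-0.999, -0.033, -0.0], [-0.033, 0.999, -0.0], [0.0, -0.0, -1.0]]
ft_force: [-2.6, -1.5, 5.3]
grip_width: 0.0128
grip_force: 62.3
```

Request:
play_rows --moves '[{"x":0,"y":0,"z":0,"wx":0,"wy":0,"wz":0},{"x":0,"y":0,"z":0,"wx":0,"wy":0,"wz":0},{"x":0,"y":0,"z":0,"wx":0,"wy":0,"wz":0},{"x":0,"y":0,"z":0,"wx":0,"wy":0,"wz":0}]' --jaw 0.05

```text
time_s: 4.2
ee_pos: [0.4618, 0.1632, 0.0823]
ee_rot: [[-0.999, -0.033, 0.0], [-0.033, 0.999, -0.0], [-0.0, -0.0, -1.0]]
ft_force: [0.6, -0.4, 0.5]
grip_width: 0.0504
grip_force: 0.0
```

Request:
play_rows --moves '[{"x":0,"y":0,"z":-0.03,"wx":0,"wy":0,"wz":0},{"x":0,"y":-0.02,"z":-0.07,"wx":0,"wy":0,"wz":1.5},{"x":0,"y":-0.06,"z":-0.09,"wx":0,"wy":0,"wz":3},{"x":0,"y":-0.105,"z":-0.1,"wx":0,"wy":0,"wz":5},{"x":0,"y":-0.15,"z":-0.11,"wx":0,"wy":0,"wz":7}]' --jaw 0.07

```text
time_s: 4.7
ee_pos: [0.4671, 0.0121, 0.1934]
ee_rot: [[-0.996, 0.089, 0.002], [0.089, 0.996, -0.0], [-0.002, -0.0, -1.0]]
ft_force: [-0.3, 0.2, -0.2]
grip_width: 0.0697
grip_force: 0.0
```

```bash
python3 -c "
from h import *
p,d=viewer.grab_frame('top');P=cloud(p,d,viewer.camera_info('top'));z=P[...,2]
go([.4684,-.1719,.16],85.15)
m=np.zeros((480,640),bool);m[235:320,185:265]=1
r=rect(P,m&(z>.075)&(z<.1));print(r)
s=bot.read_state();v=P[m&(z>.025)];print(np.median(P[255:300,205:215,2]),np.median(P[255:300,235:245,2]))
print(bw([0,.066,.082]))
cv2.imwrite('pics/t2.png',cv2.resize(p[230:330,180:400,::-1],None,fx=3.5,fy=3.5))"
```

```text
t 4.75 at [0.4685 0.0059 0.1946] yaw 84.69 shift mm [ -16.1 -176.9   35.5] wz -0.46 F [ 1.2 -4.7  0.8] tilt [ 0.0041 -0.005 ]Traceback (most recent call last):
  File "<string>", line 6, in <module>
    r=rect(P,m&(z>.075)&(z<.1));print(r)
  File "h.py", line 13, in rect
    k=1+np.argmax(st[1:,4]); q=P[l==k][:,:2].astype(np.float32)
        ~~~~~~~~~^^^^^^^^^^
    return _wrapfunc(a, 'argmax', axis=axis, out=out, **kwds)
    return bound(*args, **kwds)
ValueError: attempt to get argmax of an empty sequence
```

Request:
play_rows --moves '[{"x":-0.004,"y":-0.04,"z":0.01,"wx":0,"wy":0,"wz":0},{"x":-0.008,"y":-0.085,"z":0.02,"wx":0,"wy":0,"wz":0},{"x":-0.012,"y":-0.13,"z":0.03,"wx":0,"wy":0,"wz":0},{"x":-0.016,"y":-0.17,"z":0.035,"wx":0,"wy":0,"wz":0},{"x":-0.016,"y":-0.177,"z":0.035,"wx":0,"wy":0,"wz":0}]'

```text
time_s: 5.25
ee_pos: [0.4675, -0.1682, 0.1567]
ee_rot: [[-0.996, 0.092, 0.0], [0.092, 0.996, -0.001], [-0.001, -0.001, -1.0]]
ft_force: [-0.2, -0.5, 0.7]
grip_width: 0.0702
grip_force: 0.0
```

Request:
play_rows --moves '[{"x":0,"y":0,"z":0,"wx":0,"wy":0,"wz":0},{"x":0,"y":0,"z":0,"wx":0,"wy":0,"wz":0}]'

```text
time_s: 5.45
ee_pos: [0.4667, -0.1634, 0.1572]
ee_rot: [[-0.996, 0.089, -0.001], [0.089, 0.996, 0.001], [0.001, 0.001, -1.0]]
ft_force: [-0.1, 0.5, 0.2]
grip_width: 0.0697
grip_force: 0.0
```

```bash
python3 -c "
from h import *
p,d=viewer.grab_frame('top');P=cloud(p,d,viewer.camera_info('top'));z=P[...,2]
go([.4684,-.1719,.072],85.15)
w,wd=viewer.grab_frame('wrist')
cv2.imwrite('pics/t2.png',np.hstack([cv2.resize(p[230:330,180:320,::-1],None,fx=3,fy=3),cv2.resize(w[:,:,::-1],(400,300))]))
print([np.round(np.median(P[255:300,a:a+8,2]),4) for a in (205,235,265,280)])
m=np.zeros((480,640),bool);m[245:310,195:275]=1
print(rect(P,m&(z>.066)&(z<.1)))
print(bw([0,.066,.082]))"
```

```text
t 5.5 at [ 0.4668 -0.163   0.1573] yaw 84.97 shift mm [-2.5 -8.8 85.3] wz -0.18 F [ 0.2 -0.1 -0.3] tilt [-0.0006  0.0007]
[np.float64(0.046), np.float64(0.0461), np.float64(0.0131), np.float64(0.0123)]
(array([0.4624, 0.1637, 0.0894, 0.0154, 2.9592]), np.float64(0.0808), array([218, 258,   7,  39], dtype=int32))
[0.46190454 0.16635651 0.082     ]
```

View pics/t2.png

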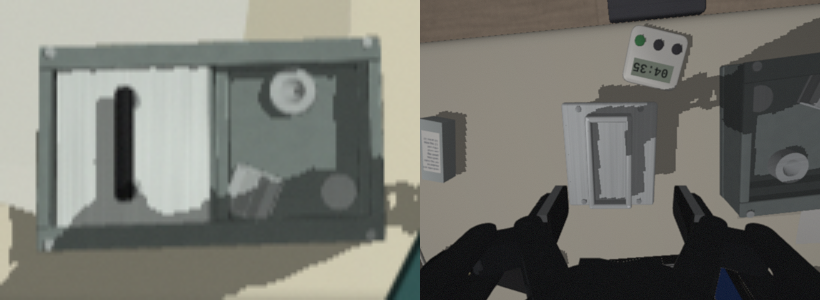

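The cover is parked about 3 mm from the end wall. The well is open, with the cone at the top (+x) and the flat and groove on the -x side. Next is the grasp on the cradle.

Request:
play_rows --moves '[{"x":-0.002,"y":-0.009,"z":0.01,"wx":0,"wy":0,"wz":-0.2},{"x":-0.002,"y":-0.009,"z":0.03,"wx":0,"wy":0,"wz":-0.2},{"x":-0.002,"y":-0.009,"z":0.05,"wx":0,"wy":0,"wz":-0.2},{"x":-0.002,"y":-0.009,"z":0.065,"wx":0,"wy":0,"wz":-0.2},{"x":-0.002,"y":-0.009,"z":0.073,"wx":0,"wy":0,"wz":-0.2}]'

```text
time_s: 6.05
ee_pos: [0.4675, -0.1728, 0.0827]
ee_rot: [[-0.996, 0.084, -0.002], [0.084, 0.996, 0.001], [0.002, 0.001, -1.0]]
ft_force: [-0.9, -0.0, -0.6]
grip_width: 0.0698
grip_force: 0.0
```

Request:
play_rows --moves '[{"x":0,"y":0,"z":0.001,"wx":0,"wy":0,"wz":0},{"x":0,"y":0,"z":0.002,"wx":0,"wy":0,"wz":0},{"x":0,"y":0,"z":0.002,"wx":0,"wy":0,"wz":0}]'

```text
time_s: 6.35
ee_pos: [0.4687, -0.1737, 0.0828]
ee_rot: [[-0.996, 0.085, 0.001], [0.085, 0.996, -0.001], [-0.001, -0.001, -1.0]]
ft_force: [0.2, 0.1, -0.2]
grip_width: 0.0702
grip_force: 0.0
```

```bash
python3 -c "
from h import *
go([.4684,-.1719,.081],85.15)"
```

```text
t 6.35 at [ 0.4687 -0.1737  0.0828] yaw 85.14 shift mm [0.5 1.8 1.8] wz -0.01 F [ 0.2  0.1 -0.2] tilt [ 0.0009 -0.0007]
```

Request:
play_rows --moves '[{"x":0,"y":0.002,"z":0.001,"wx":0,"wy":0,"wz":0},{"x":0,"y":0.002,"z":0.001,"wx":0,"wy":0,"wz":0}]'

```text
time_s: 6.55
ee_pos: [0.4686, -0.1714, 0.0817]
ee_rot: [[-0.996, 0.085, 0.001], [0.085, 0.996, -0.0], [-0.001, -0.0, -1.0]]
ft_force: [-1.1, -1.0, 0.2]
grip_width: 0.0699
grip_force: 0.0
```

Request:
play_rows --moves '[{"x":0,"y":0,"z":0,"wx":0,"wy":0,"wz":0},{"x":0,"y":0,"z":0,"wx":0,"wy":0,"wz":0},{"x":0,"y":0,"z":0,"wx":0,"wy":0,"wz":0},{"x":0,"y":0,"z":0,"wx":0,"wy":0,"wz":0},{"x":0,"y":0,"z":0,"wx":0,"wy":0,"wz":0}]' --jaw 0.03 --grip_force 60

```text
time_s: 7.05
ee_pos: [0.4687, -0.1718, 0.0818]
ee_rot: [[-0.996, 0.085, 0.001], [0.085, 0.996, -0.001], [-0.001, -0.001, -1.0]]
ft_force: [-0.3, 0.0, 6.1]
grip_width: 0.0408
grip_force: 59.8
```

```bash
python3 -c "
from h import *
go([.4684,-.1719,.081],85.15)"
```

```text
t 7.05 at [ 0.4687 -0.1718  0.0818] yaw 85.12 shift mm [ 0.3 -0.1  0.8] wz -0.03 F [-0.3  0.   6.1] tilt [ 0.0008 -0.0006]
```

Request:
play_rows --moves '[{"x":0,"y":0,"z":-0.006,"wx":0,"wy":0,"wz":0},{"x":0,"y":0,"z":-0.02,"wx":0,"wy":0,"wz":0},{"x":0,"y":0,"z":-0.045,"wx":0,"wy":0,"wz":0},{"x":0,"y":0,"z":-0.07,"wx":0,"wy":0,"wz":0},{"x":0,"y":0,"z":-0.08,"wx":0,"wy":0,"wz":0}]'

```text
time_s: 7.55
ee_pos: [0.4689, -0.1717, 0.1629]
ee_rot: [[-0.996, 0.085, 0.002], [0.085, 0.996, -0.001], [-0.002, -0.001, -1.0]]
ft_force: [1.0, -0.6, -5.6]
grip_width: 0.0405
grip_force: 62.3
```

```bash
python3 -c "
from h import *
print(bw([0,-.065,.019]))
go(bw([0,-.065,.165]),92.08)"
```

```text
[0.46665917 0.03544283 0.019     ]
t 7.55 at [ 0.4689 -0.1717  0.1629] yaw 85.12 shift mm [ 19.8 206.2  -2.3] wz -6.96 F [ 1.  -0.6 -5.6] tilt [ 0.0017 -0.0009]
```

Request:
play_rows --moves '[{"x":0.002,"y":0.025,"z":-0.002,"wx":0,"wy":0,"wz":-1},{"x":0.007,"y":0.07,"z":-0.002,"wx":0,"wy":0,"wz":-2.5},{"x":0.011,"y":0.115,"z":-0.002,"wx":0,"wy":0,"wz":-4},{"x":0.016,"y":0.16,"z":-0.002,"wx":0,"wy":0,"wz":-5.5},{"x":0.019,"y":0.19,"z":-0.002,"wx":0,"wy":0,"wz":-7}]'

```text
time_s: 8.05
ee_pos: [0.4638, 0.0221, 0.1624]
ee_rot: [[-0.999, -0.039, -0.003], [-0.039, 0.999, 0.001], [0.003, 0.001, -1.0]]
ft_force: [0.9, -0.6, -5.8]
grip_width: 0.041
grip_force: 62.6
```

Request:
play_rows --moves '[{"x":0,"y":0.01,"z":0,"wx":0,"wy":0,"wz":0},{"x":0,"y":0.016,"z":0,"wx":0,"wy":0,"wz":0},{"x":0,"y":0.016,"z":0,"wx":0,"wy":0,"wz":0},{"x":0,"y":0.016,"z":0,"wx":0,"wy":0,"wz":0}]'

```text
time_s: 8.45
ee_pos: [0.4651, 0.0345, 0.1631]
ee_rot: [[-0.999, -0.036, -0.0], [-0.036, 0.999, -0.001], [0.0, -0.001, -1.0]]
ft_force: [0.6, -1.2, -5.6]
grip_width: 0.0411
grip_force: 62.8
```

```bash
python3 -c "
from h import *
go(bw([0,-.065,.165]),92.08)
p,d=viewer.grab_frame('scene');np.savez('pics/s3.npz',p=p,d=d)
w,wd=viewer.grab_frame('wrist')
cv2.imwrite('pics/t3.png',np.hstack([cv2.resize(p[190:300,200:330,::-1],(400,338)),cv2.resize(w[:,:,::-1],(400,338))]))
"
```

```text
t 8.45 at [0.4651 0.0345 0.1631] yaw 92.08 shift mm [-1.6  0.9 -1.9] wz 0.0 F [ 0.6 -1.2 -5.6] tilt [-0.0004 -0.0006]
```

View pics/t3.png

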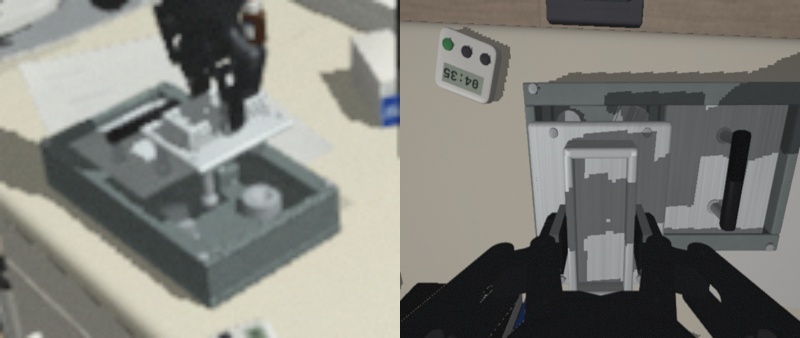

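The cradle hangs level over the well and clear of the walls. I'll correct the position and descend.

Request:
play_rows --moves '[{"x":-0.002,"y":0.001,"z":0.01,"wx":0,"wy":0,"wz":0},{"x":-0.002,"y":0.001,"z":0.025,"wx":0,"wy":0,"wz":0},{"x":-0.002,"y":0.001,"z":0.038,"wx":0,"wy":0,"wz":0},{"x":-0.002,"y":0.001,"z":0.045,"wx":0,"wy":0,"wz":0},{"x":-0.002,"y":0.001,"z":0.045,"wx":0,"wy":0,"wz":0}]'

```text
time_s: 9.05
ee_pos: [0.4662, 0.0362, 0.1171]
ee_rot: [[-0.999, -0.036, -0.003], [-0.036, 0.999, 0.0], [0.003, 0.0, -1.0]]
ft_force: [-0.2, -0.4, -5.7]
grip_width: 0.0405
grip_force: 62.6
```

Request:
play_rows --moves '[{"x":0,"y":0,"z":0,"wx":0,"wy":0,"wz":0},{"x":0,"y":0,"z":0,"wx":0,"wy":0,"wz":0}]'

```text
time_s: 9.25
ee_pos: [0.4675, 0.0364, 0.1188]
ee_rot: [[-0.999, -0.037, 0.001], [-0.037, 0.999, -0.0], [-0.001, -0.0, -1.0]]
ft_force: [0.2, 0.5, -5.4]
grip_width: 0.0404
grip_force: 62.6
```

```bash
python3 -c "
from h import *
go(bw([0,-.065,.1008]),92.08)
"
```

```text
t 9.25 at [0.4675 0.0364 0.1188] yaw 92.11 shift mm [ 0.9 -0.9 18. ] wz 0.03 F [ 0.2  0.5 -5.4] tilt [ 0.001  -0.0002]
```

Request:
play_rows --moves '[{"x":0.001,"y":-0.001,"z":0.003,"wx":0,"wy":0,"wz":0},{"x":0.001,"y":-0.001,"z":0.006,"wx":0,"wy":0,"wz":0},{"x":0.001,"y":-0.001,"z":0.009,"wx":0,"wy":0,"wz":0},{"x":0.001,"y":-0.001,"z":0.011,"wx":0,"wy":0,"wz":0},{"x":0.001,"y":-0.001,"z":0.012,"wx":0,"wy":0,"wz":0}]'

```text
time_s: 9.75
ee_pos: [0.4659, 0.0355, 0.106]
ee_rot: [[-0.999, -0.037, -0.0], [-0.037, 0.999, -0.0], [0.0, -0.0, -1.0]]
ft_force: [0.1, -0.2, -5.7]
grip_width: 0.0405
grip_force: 62.7
```

Request:
play_rows --moves '[{"x":0,"y":0,"z":0.001,"wx":0,"wy":0,"wz":0},{"x":0,"y":0,"z":0.002,"wx":0,"wy":0,"wz":0},{"x":0,"y":0,"z":0.003,"wx":0,"wy":0,"wz":0},{"x":0,"y":0,"z":0.003,"wx":0,"wy":0,"wz":0}]'

```text
time_s: 10.15
ee_pos: [0.4661, 0.0354, 0.1032]
ee_rot: [[-0.999, -0.037, 0.0], [-0.037, 0.999, -0.0], [-0.0, -0.0, -1.0]]
ft_force: [0.0, -0.1, -6.1]
grip_width: 0.0408
grip_force: 62.7
```

Request:
play_rows --moves '[{"x":0,"y":0,"z":0.0005,"wx":0,"wy":0,"wz":0},{"x":0,"y":0,"z":0.001,"wx":0,"wy":0,"wz":0},{"x":0,"y":0,"z":0.0015,"wx":0,"wy":0,"wz":0},{"x":0,"y":0,"z":0.0015,"wx":0,"wy":0,"wz":0}]'

```text
time_s: 10.55
ee_pos: [0.4665, 0.0351, 0.102]
ee_rot: [[-0.999, -0.037, 0.001], [-0.037, 0.999, -0.001], [-0.001, -0.001, -1.0]]
ft_force: [0.8, -1.7, -3.9]
grip_width: 0.0409
grip_force: 63.0
```

Request:
play_rows --moves '[{"x":0,"y":0,"z":0.0005,"wx":0,"wy":0,"wz":0},{"x":0,"y":0,"z":0.001,"wx":0,"wy":0,"wz":0},{"x":0,"y":0,"z":0.001,"wx":0,"wy":0,"wz":0}]'

```text
time_s: 10.85
ee_pos: [0.4667, 0.0348, 0.1012]
ee_rot: [[-0.999, -0.038, 0.001], [-0.038, 0.999, -0.001], [-0.001, -0.001, -1.0]]
ft_force: [0.2, -5.5, 1.6]
grip_width: 0.0405
grip_force: 63.5
```

Request:
play_rows --moves '[{"x":0,"y":-0.0005,"z":0,"wx":0,"wy":0,"wz":0},{"x":0,"y":-0.0005,"z":0,"wx":0,"wy":0,"wz":0}]' --grip_force 20

```text
time_s: 11.05
ee_pos: [0.4666, 0.0346, 0.1011]
ee_rot: [[-0.999, -0.037, 0.001], [-0.037, 0.999, -0.001], [-0.001, -0.001, -1.0]]
ft_force: [0.3, -3.8, 1.2]
grip_width: 0.0406
grip_force: 63.5
```

Request:
play_rows --moves '[{"x":0,"y":0,"z":0,"wx":0,"wy":0,"wz":0},{"x":0,"y":0,"z":0,"wx":0,"wy":0,"wz":0},{"x":0,"y":0,"z":0,"wx":0,"wy":0,"wz":0},{"x":0,"y":0,"z":0,"wx":0,"wy":0,"wz":0}]' --jaw 0.065

```text
time_s: 11.45
ee_pos: [0.4658, 0.0352, 0.1007]
ee_rot: [[-0.999, -0.037, -0.0], [-0.037, 0.999, 0.0], [0.0, 0.0, -1.0]]
ft_force: [0.1, 0.1, 0.1]
grip_width: 0.0651
grip_force: 0.0
```

Request:
play_rows --moves '[{"x":0,"y":0,"z":-0.01,"wx":0,"wy":0,"wz":0},{"x":0,"y":0,"z":-0.03,"wx":0,"wy":0,"wz":0},{"x":0,"y":0,"z":-0.06,"wx":0,"wy":0,"wz":0},{"x":0,"y":0,"z":-0.08,"wx":0,"wy":0,"wz":0}]'

```text
time_s: 11.85
ee_pos: [0.4665, 0.035, 0.183]
ee_rot: [[-0.999, -0.037, 0.001], [-0.037, 0.999, -0.0], [-0.001, -0.0, -1.0]]
ft_force: [-0.1, -0.8, 0.0]
grip_width: 0.065
grip_force: 0.0
```

```bash
python3 -c "
from h import *
go([.4536,-.3826,.13],73.3)
"
```

```text
t 11.85 at [0.4665 0.035  0.183 ] yaw 92.12 shift mm [  28.4 -416.9   53. ] wz 18.82 F [-0.1 -0.8  0. ] tilt [ 0.0015 -0.0001]
```

Request:
play_rows --moves '[{"x":0.003,"y":-0.04,"z":0,"wx":0,"wy":0,"wz":3},{"x":0.006,"y":-0.085,"z":0,"wx":0,"wy":0,"wz":7},{"x":0.009,"y":-0.13,"z":0,"wx":0,"wy":0,"wz":11},{"x":0.012,"y":-0.175,"z":0,"wx":0,"wy":0,"wz":15},{"x":0.015,"y":-0.22,"z":0,"wx":0,"wy":0,"wz":18.8}]' --jaw 0.055

```text
time_s: 12.35
ee_pos: [0.459, -0.1871, 0.1817]
ee_rot: [[-0.957, 0.29, 0.001], [0.29, 0.957, -0.0], [-0.001, -0.0, -1.0]]
ft_force: [1.5, 0.4, 0.5]
grip_width: 0.0549
grip_force: 0.0
```

```bash
python3 -c "
from h import *
go([.4536,-.3826,.13],73.3)
"
```

```text
t 12.35 at [ 0.459  -0.1871  0.1817] yaw 73.16 shift mm [ -51.4 -188.7   51.8] wz -0.14 F [1.5 0.4 0.5] tilt [ 0.0008 -0.0003]
```

Request:
play_rows --moves '[{"x":-0.012,"y":-0.045,"z":0.01,"wx":0,"wy":0,"wz":0},{"x":-0.024,"y":-0.09,"z":0.02,"wx":0,"wy":0,"wz":0},{"x":-0.037,"y":-0.135,"z":0.03,"wx":0,"wy":0,"wz":0},{"x":-0.048,"y":-0.175,"z":0.04,"wx":0,"wy":0,"wz":0},{"x":-0.051,"y":-0.187,"z":0.05,"wx":0,"wy":0,"wz":0}]'

```text
time_s: 12.85
ee_pos: [0.4549, -0.3843, 0.1315]
ee_rot: [[-0.957, 0.29, 0.002], [0.29, 0.957, -0.004], [-0.003, -0.003, -1.0]]
ft_force: [0.4, 0.4, 0.5]
grip_width: 0.055
grip_force: 0.0
```

Request:
play_rows --moves '[{"x":0,"y":0,"z":0,"wx":0,"wy":0,"wz":0},{"x":0,"y":0,"z":0,"wx":0,"wy":0,"wz":0}]'

```text
time_s: 13.05
ee_pos: [0.4539, -0.3778, 0.1308]
ee_rot: [[-0.958, 0.287, -0.001], [0.287, 0.958, 0.002], [0.002, 0.001, -1.0]]
ft_force: [-0.1, 0.1, 0.3]
grip_width: 0.0551
grip_force: 0.0
```

```bash
python3 -c "
from h import *
p,d=viewer.grab_frame('top');P=cloud(p,d,viewer.camera_info('top'));z=P[...,2]
def win(u0,u1,v0,v1):
    m=np.zeros((480,640),bool);m[v0:v1,u0:u1]=1;return m&(d>0)
print('block',rect(P,win(230,320,240,320)&(z>.085)),'exp',bw([0,-.065,.097]))
print('plate',rect(P,win(230,320,240,320)&(z>.064)),'exp z .074')
print('plate z ends',[np.round(np.median(P[v:v+3,262:272,2]),4) for v in (258,275,292)],[np.round(np.median(P[268:285,u:u+3,2]),4) for u in (262,292)])
go([.4536,-.3826,.035],73.3)
w,wd=viewer.grab_frame('wrist');Q=cloud(w,wd,viewer.camera_info('wrist'))
n=(Q[...,2]>.014)&(Q[...,2]<.03)&(abs(Q[...,0]-.4536)<.06)&(abs(Q[...,1]+.3826)<.05)&(wd>0)
print('pack',rect(Q,n))
cv2.imwrite('pics/t4.png',np.hstack([cv2.resize(p[230:330,180:320,::-1],(400,286)),cv2.resize(w[:,:,::-1],(400,286))]))
"
```

```text
block (array([0.4664, 0.035 , 0.0907, 0.0423, 1.1036]), np.float64(0.0896), array([266, 256,  19,  40], dtype=int32)) exp [0.46665917 0.03544283 0.097     ]
plate (array([0.4668, 0.0353, 0.1122, 0.0944, 2.3031]), np.float64(0.0753), array([256, 252,  41,  48], dtype=int32)) exp z .074
plate z ends [np.float64(0.0878), np.float64(0.0879), np.float64(0.0873)] [np.float64(0.073), np.float64(0.0734)]
t 13.1 at [ 0.4542 -0.3774  0.1311] yaw 73.36 shift mm [-1.  -5.2 96.1] wz 0.06 F [ 1.3 -0.1  0.4] tilt [-0.0007  0.0013]
pack (array([  0.4522,  -0.3853,   0.0759,   0.0258, -16.3037]), np.float64(0.0222), array([288, 189,  41, 111], dtype=int32))
```

View pics/t4.png

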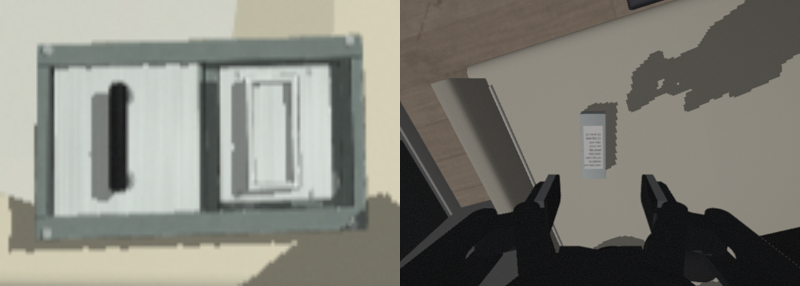

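The plate matches its seated pose: centre within 0.5 mm, tilt about 0 and height correct. In the wrist view the pack lies between the jaws. Next is the grasp on the pack.

Request:
play_rows --moves '[{"x":-0.001,"y":-0.004,"z":0.02,"wx":0,"wy":0,"wz":-0.2},{"x":-0.001,"y":-0.006,"z":0.045,"wx":0,"wy":0,"wz":-0.2},{"x":-0.001,"y":-0.006,"z":0.07,"wx":0,"wy":0,"wz":-0.2},{"x":-0.001,"y":-0.006,"z":0.085,"wx":0,"wy":0,"wz":-0.2},{"x":-0.001,"y":-0.006,"z":0.085,"wx":0,"wy":0,"wz":-0.2}]'

```text
time_s: 13.65
ee_pos: [0.4528, -0.383, 0.0445]
ee_rot: [[-0.959, 0.282, -0.003], [0.282, 0.959, 0.003], [0.003, 0.002, -1.0]]
ft_force: [-0.1, 0.3, -0.4]
grip_width: 0.0551
grip_force: 0.0
```

Request:
play_rows --moves '[{"x":0,"y":0,"z":0,"wx":0,"wy":0,"wz":0},{"x":0,"y":0,"z":0,"wx":0,"wy":0,"wz":0}]'

```text
time_s: 13.85
ee_pos: [0.4544, -0.3857, 0.0472]
ee_rot: [[-0.959, 0.283, 0.001], [0.283, 0.959, -0.002], [-0.002, -0.001, -1.0]]
ft_force: [-0.0, 0.1, 0.2]
grip_width: 0.0549
grip_force: 0.0
```

```bash
python3 -c "
from h import *
go([.453,-.384,.0385],73.6)
"
```

```text
t 13.85 at [ 0.4544 -0.3857  0.0472] yaw 73.55 shift mm [1.9 1.2 8.7] wz -0.05 F [-0.   0.1  0.2] tilt [ 0.0014 -0.0017]
```

Request:
play_rows --moves '[{"x":0.001,"y":0.001,"z":0.005,"wx":0,"wy":0,"wz":0},{"x":0.001,"y":0.001,"z":0.008,"wx":0,"wy":0,"wz":0},{"x":0.001,"y":0.001,"z":0.008,"wx":0,"wy":0,"wz":0},{"x":0.001,"y":0.001,"z":0.008,"wx":0,"wy":0,"wz":0}]'

```text
time_s: 14.25
ee_pos: [0.4528, -0.384, 0.0378]
ee_rot: [[-0.959, 0.284, -0.0], [0.284, 0.959, 0.0], [0.0, -0.0, -1.0]]
ft_force: [-0.5, -0.7, 0.5]
grip_width: 0.0551
grip_force: 0.0
```

```bash
python3 -c "
from h import *
go([.453,-.384,.0385],73.6)
"
```

```text
t 14.25 at [ 0.4528 -0.384   0.0378] yaw 73.51 shift mm [-0.2  0.1 -0.7] wz -0.09 F [-0.5 -0.7  0.5] tilt [-0.0002  0.    ]
```

Request:
play_rows --moves '[{"x":0,"y":0,"z":-0.0005,"wx":0,"wy":0,"wz":0},{"x":0,"y":0,"z":-0.0005,"wx":0,"wy":0,"wz":0},{"x":0,"y":0,"z":-0.0005,"wx":0,"wy":0,"wz":0},{"x":0,"y":0,"z":-0.0005,"wx":0,"wy":0,"wz":0},{"x":0,"y":0,"z":-0.0005,"wx":0,"wy":0,"wz":0}]' --jaw 0.015 --grip_force 30

```text
time_s: 14.75
ee_pos: [0.4531, -0.3842, 0.0387]
ee_rot: [[-0.959, 0.284, 0.0], [0.284, 0.959, -0.001], [-0.0, -0.0, -1.0]]
ft_force: [-0.8, -0.4, 4.2]
grip_width: 0.0247
grip_force: 30.1
```

```bash
python3 -c "
from h import *
go([.453,-.384,.0385],73.6)
"
```

```text
t 14.75 at [ 0.4531 -0.3842  0.0387] yaw 73.52 shift mm [0.1 0.2 0.2] wz -0.08 F [-0.8 -0.4  4.2] tilt [ 0.0003 -0.0005]
```

Request:
play_rows --moves '[{"x":0,"y":0,"z":-0.02,"wx":0,"wy":0,"wz":0},{"x":0,"y":0,"z":-0.05,"wx":0,"wy":0,"wz":0},{"x":0,"y":0,"z":-0.085,"wx":0,"wy":0,"wz":0},{"x":0,"y":0,"z":-0.12,"wx":0,"wy":0,"wz":0},{"x":0,"y":0,"z":-0.13,"wx":0,"wy":0,"wz":0}]'

```text
time_s: 15.25
ee_pos: [0.4544, -0.3855, 0.1718]
ee_rot: [[-0.959, 0.284, 0.004], [0.284, 0.959, -0.004], [-0.005, -0.003, -1.0]]
ft_force: [0.6, -0.4, -0.8]
grip_width: 0.0252
grip_force: 29.8
```

```bash
python3 -c "
from h import *
go(bw([0,-.065,.17]),92.2)
"
```

```text
t 15.25 at [ 0.4544 -0.3855  0.1718] yaw 73.52 shift mm [107.6 407.1   0. ] wz -18.68 F [ 0.6 -0.4 -0.8] tilt [ 0.0039 -0.0043]
```

Request:
play_rows --moves '[{"x":0.011,"y":0.04,"z":0,"wx":0,"wy":0,"wz":-2},{"x":0.022,"y":0.083,"z":0,"wx":0,"wy":0,"wz":-4},{"x":0.033,"y":0.126,"z":0,"wx":0,"wy":0,"wz":-6},{"x":0.044,"y":0.168,"z":0,"wx":0,"wy":0,"wz":-8},{"x":0.055,"y":0.21,"z":0,"wx":0,"wy":0,"wz":-10}]'

```text
time_s: 15.75
ee_pos: [0.4588, -0.1651, 0.1673]
ee_rot: [[-0.994, 0.112, -0.002], [0.112, 0.994, 0.001], [0.002, 0.001, -1.0]]
ft_force: [1.1, -0.4, -1.5]
grip_width: 0.0248
grip_force: 29.8
```

```bash
python3 -c "
from h import *
go(bw([0,-.065,.17]),92.2)
"
```

```text
t 15.75 at [ 0.4588 -0.1651  0.1673] yaw 83.57 shift mm [ 14.7 200.1  -2.6] wz -8.63 F [ 1.1 -0.4 -1.5] tilt [-0.0015  0.0008]
```

Request:
play_rows --moves '[{"x":0.003,"y":0.042,"z":0,"wx":0,"wy":0,"wz":-2},{"x":0.006,"y":0.085,"z":0,"wx":0,"wy":0,"wz":-4},{"x":0.009,"y":0.128,"z":0,"wx":0,"wy":0,"wz":-6},{"x":0.013,"y":0.17,"z":0,"wx":0,"wy":0,"wz":-8},{"x":0.015,"y":0.195,"z":0,"wx":0,"wy":0,"wz":-8.6}]'

```text
time_s: 16.25
ee_pos: [0.4655, 0.0311, 0.1673]
ee_rot: [[-0.999, -0.04, -0.002], [-0.04, 0.999, 0.001], [0.002, 0.001, -1.0]]
ft_force: [0.0, -0.6, -0.2]
grip_width: 0.0248
grip_force: 29.9
```

Request:
play_rows --moves '[{"x":0,"y":0,"z":0,"wx":0,"wy":0,"wz":0},{"x":0,"y":0,"z":0,"wx":0,"wy":0,"wz":0},{"x":0,"y":0,"z":0,"wx":0,"wy":0,"wz":0}]'

```text
time_s: 16.55
ee_pos: [0.4667, 0.0276, 0.1678]
ee_rot: [[-0.999, -0.036, -0.001], [-0.036, 0.999, -0.0], [0.001, -0.0, -1.0]]
ft_force: [-0.6, 0.2, -1.6]
grip_width: 0.025
grip_force: 29.9
```

```bash
python3 -c "
from h import *
go(bw([0,-.065,.14]),92.2)
w,wd=viewer.grab_frame('wrist');Q=cloud(w,wd,viewer.camera_info('wrist'));s=bot.read_state()
cv2.imwrite('pics/t5.png',w[:,:,::-1]);z=Q[...,2];
T=bw([0,-.065,0]);near=(abs(Q[...,0]-T[0])<.07)&(abs(Q[...,1]-T[1])<.06)&(wd>0)
print(rect(Q,near&(z>.06)&(z<.08)),rect(Q,near&(z>.092)&(z<.101)),T)
"
```

```text
t 16.55 at [0.4667 0.0276 0.1678] yaw 92.08 shift mm [-0.3  7.8 27.8] wz -0.12 F [-0.6  0.2 -1.6] tilt [-0.0009 -0.0005]
(array([0.4646, 0.0328, 0.1107, 0.0943, 2.1473]), np.float64(0.0736), array([251, 160, 161, 171], dtype=int32)) (array([0.4496, 0.0324, 0.0608, 0.0422, 2.0845]), np.float64(0.0965), array([293, 183,  80, 108], dtype=int32)) [0.46665917 0.03544283 0.        ]
```

View pics/t5.png

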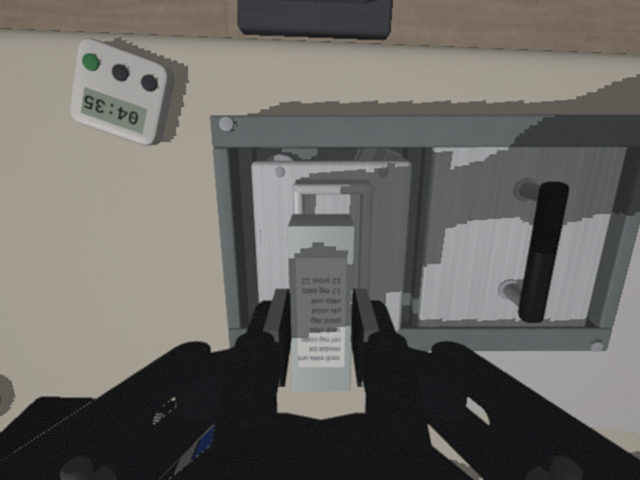

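Request:
play_rows --moves '[{"x":0,"y":0.004,"z":0,"wx":0,"wy":0,"wz":0},{"x":0,"y":0.008,"z":0.005,"wx":0,"wy":0,"wz":0},{"x":0,"y":0.008,"z":0.015,"wx":0,"wy":0,"wz":0},{"x":0,"y":0.008,"z":0.023,"wx":0,"wy":0,"wz":0},{"x":0,"y":0.008,"z":0.026,"wx":0,"wy":0,"wz":0}]'

```text
time_s: 17.1
ee_pos: [0.4657, 0.0364, 0.1409]
ee_rot: [[-0.999, -0.037, -0.002], [-0.037, 0.999, 0.0], [0.002, 0.0, -1.0]]
ft_force: [-0.5, -0.2, -0.4]
grip_width: 0.0251
grip_force: 29.9
```

Request:
play_rows --moves '[{"x":0,"y":0,"z":0,"wx":0,"wy":0,"wz":0},{"x":0,"y":0,"z":0,"wx":0,"wy":0,"wz":0},{"x":0,"y":0,"z":0,"wx":0,"wy":0,"wz":0},{"x":0,"y":0,"z":0,"wx":0,"wy":0,"wz":0}]'

```text
time_s: 17.5
ee_pos: [0.4668, 0.0364, 0.1426]
ee_rot: [[-0.999, -0.037, 0.001], [-0.037, 0.999, -0.0], [-0.001, -0.0, -1.0]]
ft_force: [1.4, 0.0, -0.1]
grip_width: 0.0249
grip_force: 29.9
```

```bash
python3 -c "
from h import *
go(bw([0,-.065,.1267]),92.08)
w,wd=viewer.grab_frame('wrist');Q=cloud(w,wd,viewer.camera_info('wrist'))
z=Q[...,2];T=bw([0,-.065,0]);near=(abs(Q[...,0]-T[0])<.07)&(abs(Q[...,1]-T[1])<.06)&(wd>0)
# far (-x) edges and side edges of pack top and block in the base frame
t=np.radians(BY);U=(Q[...,:2]-T[:2])@np.array([[np.cos(t),-np.sin(t)],[np.sin(t),np.cos(t)]])
for nm,a,b in(('block',.093,.101),('pack',.115,.13)):
    q=U[near&(z>a)&(z<b)&(U[...,0]<-.02)];print(nm,np.percentile(q[:,0],.5),np.percentile(q[:,1],[.5,99.5]),len(q))
"
```

```text
t 17.5 at [0.4668 0.0364 0.1426] yaw 92.12 shift mm [ 0.2 -0.9 15.9] wz 0.04 F [ 1.4  0.  -0.1] tilt [ 0.0006 -0.0001]
block -0.04764112441609297 [-0.02312735  0.01864495] 2109
pack -0.038670101200820185 [-0.01253198  0.01319592] 3381
```

Request:
play_rows --moves '[{"x":0.0005,"y":-0.0015,"z":0.002,"wx":0,"wy":0,"wz":0},{"x":0.0005,"y":-0.0015,"z":0.004,"wx":0,"wy":0,"wz":0},{"x":0.0005,"y":-0.0015,"z":0.006,"wx":0,"wy":0,"wz":0},{"x":0.0005,"y":-0.0015,"z":0.007,"wx":0,"wy":0,"wz":0},{"x":0.0005,"y":-0.0015,"z":0.008,"wx":0,"wy":0,"wz":0}]'

```text
time_s: 18.05
ee_pos: [0.4661, 0.0349, 0.1341]
ee_rot: [[-0.999, -0.037, -0.0], [-0.037, 0.999, -0.0], [0.0, -0.0, -1.0]]
ft_force: [0.2, -0.1, -1.5]
grip_width: 0.025
grip_force: 29.9
```

Request:
play_rows --moves '[{"x":0,"y":0,"z":0.001,"wx":0,"wy":0,"wz":0},{"x":0,"y":0,"z":0.002,"wx":0,"wy":0,"wz":0},{"x":0,"y":0,"z":0.003,"wx":0,"wy":0,"wz":0},{"x":0,"y":0,"z":0.003,"wx":0,"wy":0,"wz":0}]'

```text
time_s: 18.45
ee_pos: [0.4661, 0.0349, 0.1312]
ee_rot: [[-0.999, -0.037, -0.0], [-0.037, 0.999, -0.0], [0.0, -0.0, -1.0]]
ft_force: [0.2, 0.5, -0.5]
grip_width: 0.025
grip_force: 29.9
```

Request:
play_rows --moves '[{"x":0,"y":0,"z":0.001,"wx":0,"wy":0,"wz":0},{"x":0,"y":0,"z":0.002,"wx":0,"wy":0,"wz":0},{"x":0,"y":0,"z":0.003,"wx":0,"wy":0,"wz":0},{"x":0,"y":0,"z":0.003,"wx":0,"wy":0,"wz":0},{"x":0,"y":0,"z":0.003,"wx":0,"wy":0,"wz":0}]'

```text
time_s: 18.95
ee_pos: [0.4661, 0.0349, 0.1283]
ee_rot: [[-0.999, -0.037, -0.0], [-0.037, 0.999, -0.0], [0.0, -0.0, -1.0]]
ft_force: [-0.1, -0.5, -0.5]
grip_width: 0.0248
grip_force: 29.9
```

Request:
play_rows --moves '[{"x":0,"y":0,"z":0.0005,"wx":0,"wy":0,"wz":0},{"x":0,"y":0,"z":0.001,"wx":0,"wy":0,"wz":0},{"x":0,"y":0,"z":0.001,"wx":0,"wy":0,"wz":0}]'

```text
time_s: 19.25
ee_pos: [0.4661, 0.0349, 0.1273]
ee_rot: [[-0.999, -0.037, -0.0], [-0.037, 0.999, -0.0], [0.0, -0.0, -1.0]]
ft_force: [-0.3, -0.6, -0.8]
grip_width: 0.0249
grip_force: 29.9
```

Request:
play_rows --moves '[{"x":0,"y":0,"z":0.0005,"wx":0,"wy":0,"wz":0},{"x":0,"y":0,"z":0.001,"wx":0,"wy":0,"wz":0},{"x":0,"y":0,"z":0.001,"wx":0,"wy":0,"wz":0}]'

```text
time_s: 19.55
ee_pos: [0.4662, 0.0349, 0.1264]
ee_rot: [[-0.999, -0.037, 0.0], [-0.037, 0.999, -0.0], [-0.0, -0.0, -1.0]]
ft_force: [-0.1, 0.1, 0.4]
grip_width: 0.0252
grip_force: 30.0
```

Request:
play_rows --moves '[{"x":0,"y":0,"z":0,"wx":0,"wy":0,"wz":0},{"x":0,"y":0,"z":0,"wx":0,"wy":0,"wz":0},{"x":0,"y":0,"z":0,"wx":0,"wy":0,"wz":0},{"x":0,"y":0,"z":0,"wx":0,"wy":0,"wz":0}]' --jaw 0.045

```text
time_s: 19.95
ee_pos: [0.4662, 0.0349, 0.1263]
ee_rot: [[-0.999, -0.037, 0.0], [-0.037, 0.999, -0.0], [-0.0, -0.0, -1.0]]
ft_force: [0.8, 0.6, -0.1]
grip_width: 0.0449
grip_force: 0.0
```

Request:
play_rows --moves '[{"x":0,"y":0,"z":-0.015,"wx":0,"wy":0,"wz":0},{"x":0,"y":0,"z":-0.04,"wx":0,"wy":0,"wz":0},{"x":0,"y":-0.04,"z":-0.06,"wx":0,"wy":0,"wz":0},{"x":0,"y":-0.085,"z":-0.07,"wx":0,"wy":0,"wz":0},{"x":0,"y":-0.13,"z":-0.07,"wx":0,"wy":0,"wz":0}]'

```text
time_s: 20.45
ee_pos: [0.4722, -0.0965, 0.1982]
ee_rot: [[-0.999, -0.039, 0.004], [-0.039, 0.999, -0.001], [-0.004, -0.002, -1.0]]
ft_force: [0.3, -0.2, -0.1]
grip_width: 0.0456
grip_force: 0.0
```

Request:
play_rows --moves '[{"x":0,"y":-0.045,"z":0,"wx":0,"wy":0,"wz":0},{"x":0,"y":-0.085,"z":0,"wx":0,"wy":0,"wz":0},{"x":0,"y":-0.1,"z":0,"wx":0,"wy":0,"wz":0},{"x":0,"y":-0.1,"z":0,"wx":0,"wy":0,"wz":0},{"x":0,"y":-0.1,"z":0,"wx":0,"wy":0,"wz":0}]'

```text
time_s: 20.95
ee_pos: [0.4741, -0.1941, 0.196]
ee_rot: [[-0.999, -0.036, -0.001], [-0.036, 0.999, 0.001], [0.001, 0.001, -1.0]]
ft_force: [0.2, -0.0, -0.3]
grip_width: 0.0451
grip_force: 0.0
```

```bash
python3 -c "
from h import *
p,d=viewer.grab_frame('top');P=cloud(p,d,viewer.camera_info('top'));z=P[...,2]
def win(u0,u1,v0,v1):
    m=np.zeros((480,640),bool);m[v0:v1,u0:u1]=1;return m&(d>0)
W=win(230,320,240,320)
print('pack',rect(P,W&(z>.103)));q=P[W&(z>.103)];print(np.percentile(q[:,2],[5,50,95]),'exp .110')
print('plate',rect(P,W&(z>.064)),bw([0,-.065,.0]))
print('handle',rect(P,win(195,250,245,310)&(z>.066)&(z<.1)))
cv2.imwrite('pics/t6.png',cv2.resize(p[230:330,180:400,::-1],None,fx=3.5,fy=3.5))
"
```

```text
pack (array([0.467 , 0.0363, 0.0743, 0.0261, 2.7459]), np.float64(0.1096), array([268, 259,  13,  33], dtype=int32))
[0.10670625 0.10962984 0.11240547] exp .110
plate (array([0.4668, 0.0354, 0.1122, 0.0943, 2.1873]), np.float64(0.0753), array([256, 252,  41,  48], dtype=int32)) [0.46665917 0.03544283 0.        ]
handle (array([0.4625, 0.1638, 0.0895, 0.0146, 1.5654]), np.float64(0.0808), array([218, 258,   7,  39], dtype=int32))
```

View pics/t6.png

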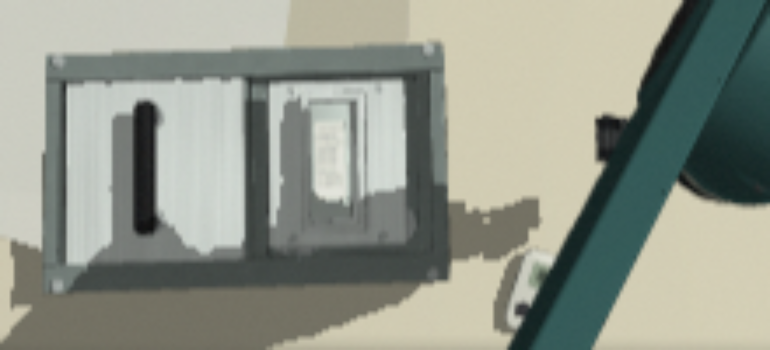

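The pack is in the pocket at the expected height and within 1 mm of its centre. The cradle is seated, the cover is parked, and the arm is clear, so I'll hand it in.

```bash
python3 -c "
from rig import bot
print(bot.hand_in())"
```

```text
the job is handed in; nothing more can be done
None
```

I handed the job in at about 21 s: the last top-camera check showed the cover parked about 3 mm from the far end wall, the cradle seated within 0.5 mm, and the slide pack flat in the pocket within 1 mm of centre; no verdict was returned.

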